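# Dip the top-off reservoir of a reef aquarium

### The job

Dip the blue top-off reservoir. Take the red cap off its slanting dip tube and set it down on the bench without dropping it; then take the dip rod from its rest and, never letting go of it again, slide it down the tube until the collar stops against the mouth, without forcing it. Draw the rod right out and finish still holding it, level and steady for reading, its tip at least 15 cm above the bench and the rod touching nothing but the gripper; leave the rock, the bottle and the ball valve where they are.

Things in the scene. Friction and masses are not known exactly. Their poses are not given: they have to be found in the camera images.
- reservoir: Blue plastic top-off reservoir, 260 long (own x) x 180 wide x 150 mm high, heavy, fixed. Origin: centre of its underside; z up. A 45-degree shoulder (70 mm back, 70 mm down) cuts the top edge of its +x end; the grey dip tube sticks out of it. Carry handle on top up to 188 mm, white fill cap 170 mm above the bench; outlet valve sticks out 90 mm from the -x end, below 70 mm.
- guide_tube: Grey dip (guide) tube fixed in the reservoir's shoulder, 26 mm outside, 18 mm inside diameter, 50 mm of it standing out. Origin: centre of its mouth (upper open end), 150 mm above the bench, 130 mm along the reservoir's x. Own z points out along the tube, away from the reservoir and up at 45 degrees; own y level. Inside there is free depth for the whole rod below the collar.
- cap: Red loose slip-on cap, 37 mm diameter, 34 mm long, 30 mm deep inside, about 30 g. Origin: centre of its open end; own z points out through the closed end (34 mm away). At the start it sits fully on the tube mouth, own z along the tube's z within a few degrees, held only by its weight: it comes off after 30 mm of travel along the tube.
- cap_centre (a point): Centre of the red cap, halfway along it (17 mm from each end); 17 to 19 mm above the bench when the cap stands or lies there.
- dip_rod: Dip rod, 300 mm long, 75 to 140 g, balanced near its collar. Own x along it to the tip; origin on the axis at the collar's stop face. 10 mm round shaft with dark rings to the tip at x = +175 mm; orange collar, 28 mm diameter, x = -10 to 0; yellow handle 16 x 16 mm, flats facing own y and z, x = -125 to -20 mm. Starts level in the rest, own z up, axis 50 mm above the bench.
- rod_tip (a point): Centre of the tip of the dip rod, 175 mm ahead of the collar's stop face.
- rod_grip (a point): Point on the rod's axis in the yellow handle, 50 mm behind the collar's stop face: a good place to grip (free space all round, 44 mm below it down to the rest's base).
- rod_rest: Black rod rest, fixed: base 290 x 70 x 6 mm (its middle at own x = +10 mm) with two notched posts, 12 mm thick, 57 mm high, at own x = +125 mm (under the shaft) and -114 mm (under the handle's end); the rod lifts straight up. Origin: on the bench, below the rod's origin at the start; own x along the rod to its tip.
- rock: Loose cream-coloured piece of reef rock, about 105 x 80 x 75 mm. Origin: centre of its underside. To be left alone.
- bottle: White additive bottle with a blue cap, 58 mm diameter, 135 mm tall, standing. Origin: centre of its underside. To be left alone.
- valve: Loose grey plastic ball valve with a red lever, about 118 x 60 x 63 mm. Origin: centre of its underside. To be left alone.
Mind the look-alikes: they are no part of the job. Several things have the shape of the cap; the one meant has the colours described above.

How it is judged:
On the way, in this order (a step that is already met when the one before it is completed fails the run):
1. the cap is off the tube and rests on the bench, let go (height (world z) of cap_centre between 0.008 and 0.03 m and linear speed of cap below 0.05 m/s and contact force between the fingers and cap below 0.1 N), for 0.2 s.
2. the held rod is down the tube with its collar against the mouth (within 4 mm along the tube, 6 mm across, 0.1 rad) (z of dip_rod in the frame of guide_tube between -0.004 and 0.004 m and angle between the x axis of dip_rod and the z axis of guide_tube, either way round below 0.1 rad and z of rod_tip in the frame of guide_tube below 0 m and x of dip_rod in the frame of guide_tube between -0.006 and 0.006 m and y of dip_rod in the frame of guide_tube between -0.006 and 0.006 m and contact force between the fingers and dip_rod above 1 N), for 0.2 s.
3. the held rod is drawn right out: its tip is at least 10 mm beyond the mouth (z of rod_tip in the frame of guide_tube above 0.01 m and contact force between the fingers and dip_rod above 1 N), for 0.1 s.
At the end, for the whole second after the job is handed in: Fingers hold the rod level (within 8 degrees), still (under 30 mm/s, 0.15 rad/s), tip over 150 mm and grip point over 100 mm above the bench, out of the tube and touching nothing else; the cap rests on the bench, let go, its centre under 30 mm high (all of step 1 and contact force between the fingers and dip_rod above 1 N and angle between dip_rod's own x axis and vertical between 1.4308 and 1.7108 rad and height (world z) of rod_tip above 0.15 m and height (world z) of rod_grip above 0.1 m and distance between rod_tip and guide_tube above 0.03 m and linear speed of dip_rod below 0.03 m/s and angular speed of dip_rod below 0.15 rad/s and contact force between dip_rod and reservoir below 0.1 N and contact force between dip_rod and rod_rest below 0.1 N and contact force between dip_rod and cap below 0.1 N and contact force between dip_rod and rock below 0.1 N and contact force between dip_rod and bottle below 0.1 N and contact force between dip_rod and valve below 0.1 N); the arm keeps its last pose, push and grip.
It fails at once if the cap is dropped (falls loose faster than 0.8 m/s, a drop of some 30 mm) (linear speed of cap above 0.8 m/s and contact force between the fingers and cap below 0.3 N).
It fails at once if the rod is let go once it has been carried away from its rest (or is knocked out of it) (distance of dip_rod from where it was at the start of the episode above 0.04 m and contact force between the fingers and dip_rod below 0.3 N).
It fails at once if the rod is forced against the tube or reservoir with more than 45 N (contact force between dip_rod and reservoir above 45 N).
It fails at once if the rock, the bottle or the ball valve is moved more than 20 mm (distance of any of rock, bottle, valve from where it was at the start of the episode above 0.02 m).
It also fails if it takes over 64 s, if anything falls off the work surface, if the arm or the gripper's body presses on something with over 40 N, if the wrist force passes 120 N, or if a joint passes its speed limit or range.

### The arm

A 7-joint arm with a two-finger parallel gripper is mounted at the origin on the work surface. World frame = base frame: x ahead of the robot, y to its left, z up, the work surface at z = 0. Lengths are in m, angles in rad, forces in N, time in s.
With the tool pointing down it reaches from about 0.4 to 0.85 m from the base axis. Payload 10.4 kg.
Tool frame: the origin (TCP) lies between the finger pads; the fingertips stand 14 mm ahead of it and the grasp point (between the pads) lies 5 mm behind it (r.finger_overhang is the z of the fingertips in the tool frame, in m); z points along the fingers, y is the line along which they close (so a half turn about z gives the same grasp; the last joint's range is limited). The gripper opens to 87 mm and grips with 3 to 60 N. Pads are 19 mm wide; open, the fingers measure 117 mm over their backs; the gripper's body (75 mm by 190 mm) begins 51 mm behind the grasp point.
Start: joints at [1.266, 0.332, -0.065, 1.46, 0.022, 1.35, -0.088], TCP at [0.174, -0.6, 0.237] pointing down, gripper open.
Joint ranges: [-2.6, 2.6], [-0.5, 2.12], [-1.47, 1.34], [0.16, 2.42], [-1.27, 4.41], [0.06, 2.06], [-2.6, 2.6]. Speed limits (rad/s): [2.22, 2.22, 2.79, 2.79, 3.14, 3.14, 3.14].

### API

Orientations are given as a unit quaternion [x, y, z, w].
In Python, from bench import r, optics gives the robot as it stands.
- The arm moves only by the shell command python3 -m pendant 'ROWS' [FORCE]. ROWS is JSON, a list of rows, each a list of 7 numbers: the closure, from -1 (fully open) to 1 (shut), then the shift along the tool's x, y, z scaled (see below), then the turn, a rotation vector about the tool's x, y, z scaled (see below). In form: [[grip, x, y, z, rx, ry, rz], ...]. A call has 1 to 8 rows; each row is the pose to reach, as a shift and turn from the pose commanded when the call began, along the tool's axes at that moment; what a row does not reach only later rows make up. The controller multiplies each number of a shift by 0.3 m and each number of a turn by 120 degrees. A row lasts 1/8 s, in which the tool goes at most 62.5 mm and 10.7 degrees, less where a joint would pass 70% of its speed; a pose out of reach is approached as far as the arm can. A call with a number of a shift or a turn outside -1 to 1 is refused whole. A call with a gripper value outside its range is refused whole. The fingers move at their own pace and stop on an object; FORCE is the grip in N (left out, the last holds). Time passes only in rows, so rows that repeat a pose let the fingers close. It gives the time, the measured TCP pose, the force, the opening and the grip force at its end, in the units of the state.
- r.read_state(): the state, without advancing time (a new reading comes with each control period).
- optics.camera(name): name is "scene" or "top" or "wrist"; returns a dict with "pixels" (384x512x3 uint8, red, green, blue), "vfov" (degrees; the focal length in pixels is half the picture's height over the tangent of half this angle, whatever the lens; pixels are square), "cx", "cy" (the principal point, pixels), "rvec" (rotation vector, rad) and "tvec" (3), from world to camera coordinates, as OpenCV has them. Camera axes: x right, y down, z forward; pixel columns grow to the right and rows downward; lengths in m; the calibration is good to about 2 mm. A picture is of the moment at which its call begins. There is no depth.
- r.close_job(): hands the job in; it is judged then, once.
The state is a dict: "time": time; "joint_positions": joint angles; "joint_vel": joint speeds; "joint_torque": joint torques, N m; "ee_pos": TCP position; "eef_rot": TCP orientation; "ft_force": force on the tool from outside, world axes, zero at the start; "torque": the same for the moment, N m; "width": finger opening in m; "grip_force": force on a finger pad.
Only numpy, scipy, OpenCV 4.12 (cv2) and the standard library are available. Lean on these libraries where they do the work, as an engineer would, in place of code of your own. Each camera call takes 0.05 s, during which the arm holds its last target. There are 200 camera calls.

## Working session

There is one attempt and no reset: what is moved stays moved. The work goes in short steps, Python scripts to look and compute and a shell command to move; the robot and the scene stay as the last step left them, time stands still between calls to the robot, and variables do not carry over. Pictures are saved under pics/ and viewed, at most 10 in all, crops included, and the job is handed in when it is done.

```bash
ls; mkdir -p pics; python3 - <<'E'
from bench import r, optics
import cv2,numpy as np
print(r.read_state())
for n in ("scene","top"):
    c=optics.camera(n); cv2.imwrite(f"pics/{n}0.png",c["pixels"][:,:,::-1])
    print(n,{k:v for k,v in c.items() if k!="pixels"})
    np.savez(f"{n}0.npz",**c)
E
```

```text
pics
{'time': 0.0, 'joint_positions': array([ 1.26640809,  0.33283612, -0.06471529,  1.46093983,  0.0216123 ,
        1.34988477, -0.08849485]), 'joint_vel': array([ 0.00183865,  0.00047638, -0.00061148,  0.00020399, -0.00062969,
       -0.00096133, -0.00109399]), 'joint_torque': array([ 9.29881111e-06, -6.23253679e+01,  2.46242451e-02, -3.89898491e+01,
       -6.12919056e-02,  3.97297984e-02,  1.58205298e-04]), 'ee_pos': array([ 0.17369593, -0.60000206,  0.235777  ]), 'eef_rot': array([ 9.90087562e-01,  1.40449811e-01, -1.31340683e-04, -6.73300816e-04]), 'ft_force': array([ 0.44212896,  1.09536266, -0.21616502]), 'torque': array([0.03381246, 0.00895725, 0.0369514 ]), 'grip_force': 0.0, 'width': 0.08692971500046048}
scene {'vfov': 49.227782925557506, 'cx': 256.56234496652354, 'cy': 186.956189537635, 'rvec': array([ 2.16945495,  1.32763181, -0.4347915 ]), 'tvec': array([-0.24702884, -0.27694346,  1.51777215])}
top {'vfov': 43.4025614125913, 'cx': 249.2400720737326, 'cy': 201.58223892998063, 'rvec': array([ 2.12531461, -2.12846486,  0.20427491]), 'tvec': array([0.02426312, 0.49642431, 1.22970643])}
```

View pics/scene0.png

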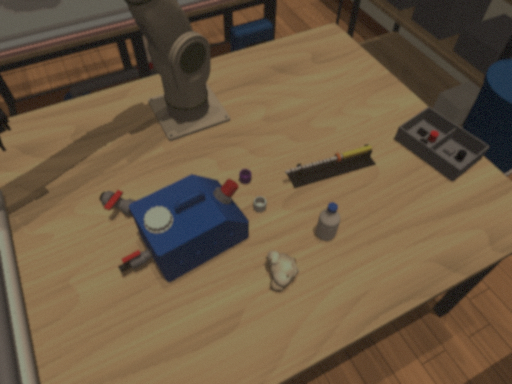

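View pics/top0.png

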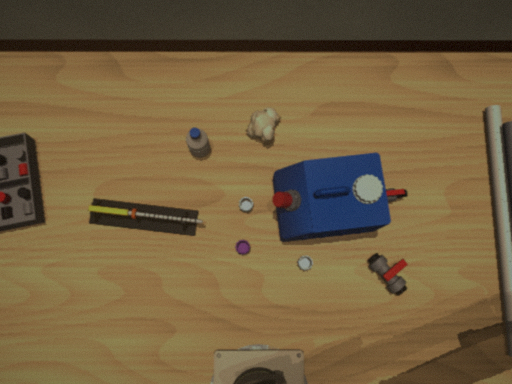

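Both pictures read clearly.

- **Cap look-alikes:** red cap on the tube at top (285,200) / scene (229,187). Purple cap at top (243,247) / scene (245,176). White or grey caps at top (246,204) and (304,263). The valve's red levers are at top (395,270) and (397,193), and there are red parts in the tray at top (22,170).
- **Choice:** the red one on the slanting tube, at top (285,200).
- **Rod:** yellow handle at top (110,209), tip at top (203,223).

```bash
cat > h.py <<'E'
import numpy as np, cv2
from scipy.spatial.transform import Rotation as R
class Cam:
    def __init__(s,c):
        s.px=np.array(c["pixels"]); s.f=s.px.shape[0]/2/np.tan(np.radians(float(c["vfov"]))/2)
        s.cx,s.cy=float(c["cx"]),float(c["cy"]); s.M=R.from_rotvec(c["rvec"]).as_matrix(); s.t=np.array(c["tvec"])
        s.o=-s.M.T@s.t; s.hsv=cv2.cvtColor(s.px,cv2.COLOR_RGB2HSV)
    def ray(s,p):
        d=s.M.T@np.array([(p[0]-s.cx)/s.f,(p[1]-s.cy)/s.f,1]); return d/np.linalg.norm(d)
    def plane(s,p,z): d=s.ray(p); return s.o+d*(z-s.o[2])/d[2]
    def proj(s,X): q=s.M@np.array(X)+s.t; return np.array([s.f*q[0]/q[2]+s.cx,s.f*q[1]/q[2]+s.cy])
    def blob(s,lo,hi,roi=None):  # biggest blob in roi x0,y0,x1,y1 ; hue lo>hi wraps
        lo,hi=np.array(lo),np.array(hi)
        if lo[0]>hi[0]: m=cv2.inRange(s.hsv,lo,np.array([179,*hi[1:]]))|cv2.inRange(s.hsv,np.array([0,*lo[1:]]),hi)
        else: m=cv2.inRange(s.hsv,lo,hi)
        if roi is not None: k=np.zeros_like(m); k[roi[1]:roi[3],roi[0]:roi[2]]=255; m&=k
        n,l,st,c=cv2.connectedComponentsWithStats(m)
        i=1+np.argmax(st[1:,4]); return c[i],st[i,4],(l==i).astype(np.uint8)
def tri(cams,pts):
    A=np.zeros((3,3));b=np.zeros(3)
    for c,p in zip(cams,pts):
        P=np.eye(3)-np.outer(c.ray(p),c.ray(p)); A+=P;b+=P@c.o
    X=np.linalg.solve(A,b); return X,[np.linalg.norm((np.eye(3)-np.outer(c.ray(p),c.ray(p)))@(X-c.o)) for c,p in zip(cams,pts)]
def axis(m):
    x=np.argwhere(m)[:,::-1].astype(float); c=x.mean(0); u,s,v=np.linalg.svd(x-c,full_matrices=False); t=(x-c)@v[0]
    return c,v[0],c+v[0]*t.min(),c+v[0]*t.max()
E
python3 - <<'E'
from h import *
T=Cam(np.load("top0.npz"));S=Cam(np.load("scene0.npz"))
red=([172,110,50],[8,255,255])
a=T.blob(*red,(265,180,305,220));b=S.blob(*red,(210,170,245,210))
print("cap",a[:2],b[:2],tri([T,S],[a[0],b[0]]))
y=([20,110,60],[38,255,255])
a=T.blob(*y,(80,190,140,230));b=S.blob(*y,(320,130,390,180))
A=axis(a[2]);B=axis(b[2]);print(A,B)
print("handle mid",tri([T,S],[A[0],B[0]]))
for e in(2,3):
  for e2 in (2,3): print(e,e2,tri([T,S],[A[e],B[e2]]))
o=([5,120,80],[17,255,255])
a=T.blob(*o,(120,200,145,225));b=S.blob(*o,(325,140,355,175));print("collar",a[:2],b[:2],tri([T,S],[a[0],b[0]]))
# reservoir yaw via blue top
bl=T.blob([105,120,40],[125,255,255],(260,140,400,250));print("blue",cv2.minAreaRect(np.argwhere(bl[2])[:,::-1].astype(np.float32)),bl[1])
for n,p,z in [("bottle",(198,140),.1),("rock",(264,125),.04),("valve",(388,272),.03),("wcap",(246,204),.02),("purple",(243,247),.02),("wcap2",(304,263),.02),("fill",(370,188),.17),("hnd1",(316,191),.188),("hnd2",(347,188),.188)]: print(n,T.plane(p,z).round(3))
big=lambda im,x,y,w,h,k:cv2.resize(im[y:y+h,x:x+w,::-1],None,fx=k,fy=k,interpolation=cv2.INTER_CUBIC)
cv2.imwrite("pics/c1.png",np.vstack([big(T.px,75,160,240,90,3.3),big(S.px,190,120,200,90,3.96)])[:600])
E
```

```text
cap (array([282.06934307, 199.30291971]), np.int32(274)) (array([228.84974093, 187.64766839]), np.int32(193)) (array([ 0.4841546 , -0.0570986 ,  0.13990144]), [np.float64(0.0008347630858027156), np.float64(0.0008347630858027087)])
(array([ 96.94781145, 205.74074074]), array([0.95606319, 0.29316068]), array([ 77.04473198, 199.63779661]), array([127.92646251, 215.23982238])) (array([356.55339806, 150.79126214]), array([-0.95575637,  0.29415943]), array([371.37812179, 146.22855931]), array([342.35718239, 155.1605249 ]))
handle mid (array([0.4766055 , 0.40694553, 0.05649127]), [np.float64(0.015386052435434783), np.float64(0.01538605243543468)])
2 2 (array([0.48966056, 0.45396002, 0.06863734]), [np.float64(0.016856311089776605), np.float64(0.016856311089776498)])
2 3 (array([0.47487152, 0.40930482, 0.05890069]), [np.float64(0.0640402738792497), np.float64(0.06404027387924972)])
3 2 (array([0.48107483, 0.37443489, 0.08411454]), [np.float64(0.04750934134625015), np.float64(0.04750934134625021)])
3 3 (array([0.46127026, 0.34418652, 0.04577171]), [np.float64(0.0020080204073667186), np.float64(0.0020080204073666193)])
collar (array([133.02631579, 212.68421053]), np.int32(38)) (array([337.96774194, 155.32258065]), np.int32(31)) (array([0.46472718, 0.32566778, 0.05850526]), [np.float64(0.0005882672963442043), np.float64(0.0005882672963442084)])
blue ((331.59283447265625, 194.54373168945312), (73.2530288696289, 108.55683135986328), 82.76307678222656) 6200
bottle [0.649 0.156 0.1  ]
rock [ 0.711 -0.017  0.04 ]
valve [ 0.312 -0.339  0.03 ]
wcap [0.495 0.032 0.02 ]
purple [0.379 0.04  0.02 ]
wcap2 [ 0.336 -0.121  0.02 ]
fill [ 0.506 -0.266  0.17 ]
hnd1 [ 0.495 -0.133  0.188]
hnd2 [ 0.502 -0.206  0.188]
```

View pics/c1.png

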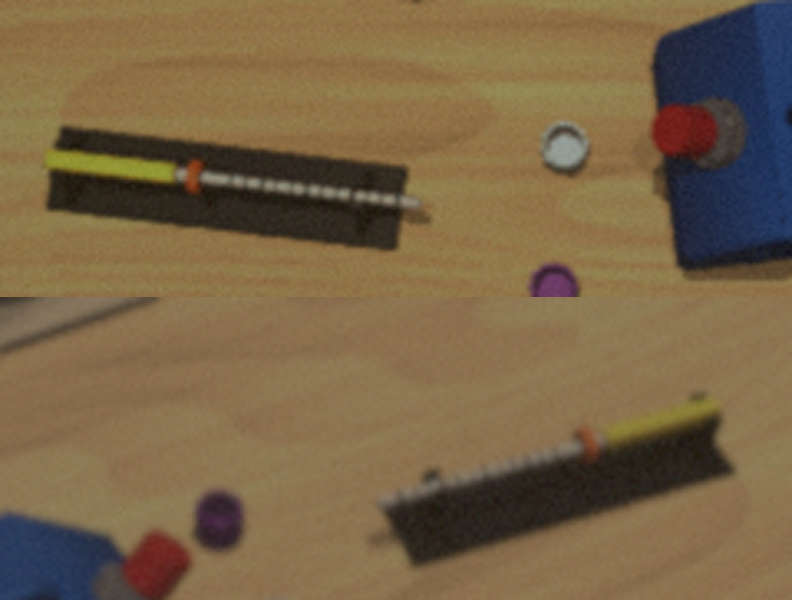

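The crop confirms it: the red cap sits on the grey tube, the others are loose white and purple cups, and the rod lies with its handle to the left and tip to the right. The cap centre triangulates to z = 0.140 against 0.141 expected. Next I go over to a viewing pose.

```bash
cat > calc.py <<'E'
import sys; from h import *; from bench import r
# x y z yaw(tool y heading, deg) tilt(deg; + = fingers toward -reservoir x)
def pose(yaw,t):
    yaw,t=np.radians([yaw,t]); y=np.array([np.cos(yaw),np.sin(yaw),0]); d=np.array([-np.sin(yaw),np.cos(yaw),0])
    z=-np.sin(t)*d-np.cos(t)*np.array([0,0,1]); return np.column_stack([np.cross(y,z),y,z])
def rows(p,M):
    s=r.read_state(); A=R.from_quat(s["eef_rot"])
    sh=A.as_matrix().T@(np.array(p)-s["ee_pos"]); rv=(A.inv()*R.from_matrix(M)).as_rotvec()
    print("t",round(s["time"],2),"tcp",s["ee_pos"].round(4),"w",round(s["width"],4),"row",(sh/.3).round(3),(np.degrees(rv)/120).round(3),"need rows",np.linalg.norm(sh)/.0625,np.degrees(np.linalg.norm(rv))/10.7)
if __name__=="__main__":
    v=[float(a) for a in sys.argv[1:]]; rows(v[:3],pose(*v[3:5]))
E
python3 calc.py .36 -.35 .40 -35 0
```

```text
t 0.1 tcp [ 0.1737 -0.6     0.2358] w 0.0868 row [ 0.828 -0.629 -0.547] [-0.001 -0.    -0.324] need rows 5.6381719162722685 3.6311013877572145
```

```bash
python3 -m pendant '[[-1,0.2,-0.1,-0.25,0,0,-0.08],[-1,0.4,-0.25,-0.4,0,0,-0.16],[-1,0.6,-0.45,-0.547,0,0,-0.24],[-1,0.83,-0.63,-0.547,0,0,-0.324],[-1,0.83,-0.63,-0.547,0,0,-0.324],[-1,0.83,-0.63,-0.547,0,0,-0.324],[-1,0.83,-0.63,-0.547,0,0,-0.324]]'; python3 calc.py .48 -.07 .42 4.7 0
```

```text
time: 0.98
ee_pos: [0.3631, -0.3462, 0.402]
eef_rot: [0.885, 0.465, 0.001, 0.001]
ft_force: [-0.2, -0.3, 0.3]
width: 0.0873
grip_force: 0.0
t 0.97 tcp [ 0.3631 -0.3462  0.402 ] w 0.0873 row [ 0.979 -0.202 -0.06 ] [ 0.001  0.    -0.327] need rows 4.807834446136256 3.6710369097469204
```

```bash
python3 -m pendant '[[-1,0.98,-0.2,-0.06,0,0,-0.327],[-1,0.98,-0.2,-0.06,0,0,-0.327],[-1,0.98,-0.2,-0.06,0,0,-0.327],[-1,0.98,-0.2,-0.06,0,0,-0.327],[-1,0.98,-0.2,-0.06,0,0,-0.327],[-1,0.98,-0.2,-0.06,0,0,-0.327]]'; python3 - <<'E'
from h import *; from bench import r,optics
c=optics.camera("wrist"); np.savez("w1.npz",**c); C=Cam(c); cv2.imwrite("pics/w1.png",C.px[:,:,::-1])
s=r.read_state(); print(s["ee_pos"],s["joint_positions"].round(2),"cam",C.o,C.M[2])
E
```

```text
time: 1.72
ee_pos: [0.4806, -0.0711, 0.4184]
eef_rot: [0.678, 0.735, 0.0, -0.0]
ft_force: [-0.2, -0.5, -0.6]
width: 0.0867
grip_force: 0.0
[ 0.47999263 -0.07381214  0.41813592] [ 0.71  0.03 -0.65  1.45  0.02  1.67  0.13] cam [ 0.4744076  -0.00306994  0.56622762] [ 0.01954088 -0.24894949 -0.96831932]
```

View pics/w1.png

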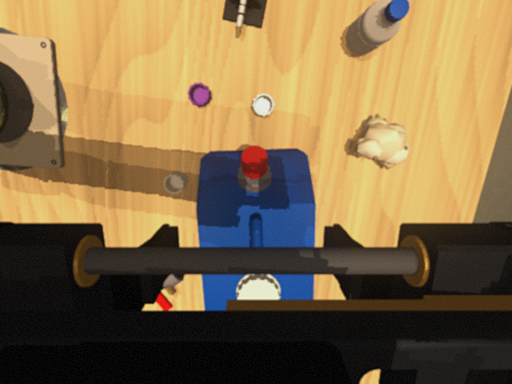

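The wrist view shows the red cap at (254,158) on the tube, the reservoir's shoulder edge running (203,153) to (307,151), the purple cup at (200,95), the white cup at (263,105), and the rod tip at (240,28).

```bash
python3 - <<'E'
from h import *
T=Cam(np.load("top0.npz"));S=Cam(np.load("scene0.npz"));W=Cam(np.load("w1.npz"))
red=([172,110,50],[8,255,255])
a=T.blob(*red,(265,180,305,220))[0];b=S.blob(*red,(210,170,245,210))[0];w=W.blob(*red,(230,130,280,190))
print("cap",w[:2],tri([T,S,W],[a,b,w[0]]), tri([S,W],[b,w[0]]))
bl=W.blob([105,100,30],[130,255,255],(180,130,330,225))[2]
top=[]
for x in list(range(212,236))+list(range(276,300)):
    top.append((x,np.argmax(bl[:,x])))
top=np.array(top,float); k=np.polyfit(top[:,0],top[:,1],1); print(k)
p,q=[W.plane((x,np.polyval(k,x)),.08) for x in (212,300)]; print(p,q,"yaw from edge",np.degrees(np.arctan2(*(q-p)[[1,0]])))
# side edges of top face z=.15
for rng in (range(190,220),):
    L=[];Q=[]
    for yy in rng:
        xs=np.where(bl[yy])[0]; L.append((xs.min(),yy)); Q.append((xs.max(),yy))
    for nm,e in (("L",L),("R",Q)):
        e=np.array(e,float); kk=np.polyfit(e[:,1],e[:,0],1); P=[W.plane((np.polyval(kk,y),y),.15) for y in (190,219)]
        print(nm,P[0],P[1],np.degrees(np.arctan2(P[0][1]-P[1][1],P[0][0]-P[1][0]))-90)
# corner extents
xs=np.where(bl[175])[0];print([W.plane((x,175),.12).round(3) for x in (xs.min(),xs.max())])
E
```

```text
cap (array([253.86804657, 161.95472186]), np.int32(773)) (array([ 0.48364749, -0.05676444,  0.13930179]), [np.float64(0.001003271317051472), np.float64(0.0009610703582125334), np.float64(0.0008156065315565109)]) (array([ 0.48278259, -0.05687635,  0.13798423]), [np.float64(0.000534010840322338), np.float64(0.0005340108403223492)])
[-3.05041592e-02  1.60439646e+02]
[ 0.41320526 -0.05590226  0.08      ] [ 0.55958278 -0.03972184  0.08      ] yaw from edge 6.307810828754292
L [ 0.40478992 -0.10277452  0.15      ] [ 0.40494812 -0.14803727  0.15      ] 0.20025768442921787
R [ 0.57184805 -0.08939881  0.15      ] [ 0.58186948 -0.13386449  0.15      ] 12.700809451006535
[array([ 0.401, -0.086,  0.12 ]), array([ 0.571, -0.072,  0.12 ])]
```

```bash
python3 calc.py .472 .045 .245 6.3 45
```

```text
t 1.77 tcp [ 0.48   -0.0738  0.4181] w 0.087 row [0.397 0.004 0.577] [-0.007 -0.375 -0.015] need rows 3.362142389902818 4.210664563864036
```

```bash
python3 -m pendant '[[-1,0.1,0.004,0.14,0,-0.09,0],[-1,0.2,0.004,0.28,0,-0.18,0],[-1,0.3,0.004,0.42,0,-0.27,0],[-1,0.397,0.004,0.5,-0.007,-0.36,-0.015],[-1,0.397,0.004,0.577,-0.007,-0.375,-0.015],[-1,0.397,0.004,0.577,-0.007,-0.375,-0.015]]'; python3 - <<'E'
from h import *; from bench import r,optics
c=optics.camera("wrist"); np.savez("w2.npz",**c); C=Cam(c); cv2.imwrite("pics/w2.png",C.px[:,:,::-1])
s=r.read_state(); print(s["ee_pos"],s["joint_positions"].round(2),"cam",C.o,C.M[2])
T=Cam(np.load("top0.npz"));S=Cam(np.load("scene0.npz"));W=Cam(np.load("w1.npz"))
red=([172,110,50],[8,255,255])
a=T.blob(*red,(265,180,305,220))[0];b=S.blob(*red,(210,170,245,210))[0];w=W.blob(*red,(230,130,280,190))[0];v=C.blob(*red);print(v[:2])
print(tri([S,W,C],[b,w,v[0]]),tri([W,C],[w,v[0]]))
E
```

```text
time: 2.52
ee_pos: [0.4715, 0.0432, 0.2432]
eef_rot: [0.616, 0.688, -0.258, 0.284]
ft_force: [-0.2, -0.6, 1.2]
width: 0.0871
grip_force: 0.0
[0.47218783 0.042918   0.24495511] [ 0.18  0.33 -0.95  1.79  0.84  1.74 -0.83] cam [0.45462457 0.195659   0.29921586] [ 0.08997769 -0.85758552 -0.50641   ]
(array([252.91725768, 190.26319937]), np.int32(1269))
(array([ 0.48316222, -0.0570179 ,  0.13913358]), [np.float64(0.0006113162545306712), np.float64(0.0007616214766102309), np.float64(0.0003392838885994592)]) (array([ 0.48308635, -0.05613823,  0.14006609]), [np.float64(8.640977681690498e-05), np.float64(8.64097768169502e-05)])
```

View pics/w2.png

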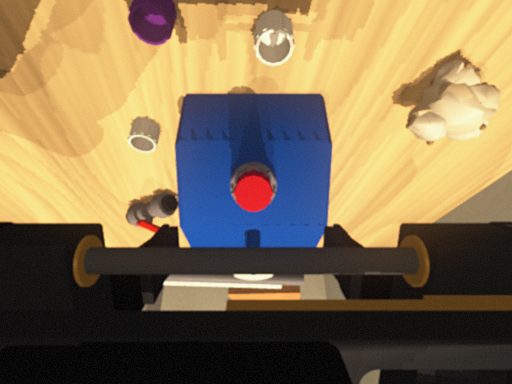

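The cap's red end is at (253,190), straight down the tool axis with the shoulder edges square in view. Cross-checks agree to within 1 mm, so I go in along the tube.

```bash
python3 calc.py .4829 -.0543 .1428 6.3 45
```

```text
t 2.58 tcp [0.4722 0.0429 0.245 ] w 0.0872 row [0.01  0.002 0.471] [-0.002  0.    -0.001] need rows 2.2628410175033973 0.022598830869428353
```

```bash
python3 -m pendant '[[-1,0.01,0.002,0.12,0,0,0],[-1,0.01,0.002,0.24,0,0,0],[-1,0.01,0.002,0.36,0,0,0],[-1,0.01,0.002,0.471,0,0,0],[-1,0.01,0.002,0.471,0,0,0],[-1,0.01,0.002,0.471,0,0,0]]'; python3 calc.py .4829 -.0543 .1428 6.3 45; python3 -m pendant '[[0.2,0,0,0,0,0,0],[1,0,0,0,0,0,0],[1,0,0,0,0,0,0],[1,0,0,0,0,0,0],[1,0,0,0,0,0,0],[1,0,0,0,0,0,0]]' 12;
```

```text
time: 3.32
ee_pos: [0.4842, -0.0529, 0.1453]
eef_rot: [0.618, 0.686, -0.254, 0.286]
ft_force: [0.1, 0.6, 1.5]
width: 0.087
grip_force: 0.0
t 3.33 tcp [ 0.4842 -0.0529  0.1453] w 0.087 row [ 0.003 -0.005  0.009] [ 0.    -0.    -0.003] need rows 0.050504812494574766 0.03015462321556189
time: 4.08
ee_pos: [0.4834, -0.0526, 0.1435]
eef_rot: [0.617, 0.687, -0.255, 0.285]
ft_force: [0.0, -0.1, 0.4]
width: 0.0353
grip_force: 11.9
```

```bash
python3 -m pendant '[[1,0,0,-0.04,0,0,0],[1,0,0,-0.08,0,0,0],[1,0,0,-0.12,0,0,0],[1,0,0,-0.16,0,0,0],[1,0,0,-0.22,0,0,0],[1,0,0,-0.3,0,0,0],[1,0,0,-0.3,0,0,0]]' 15; python3 - <<'E'
from h import *; from bench import r,optics
c=optics.camera("wrist"); np.savez("w3.npz",**c); C=Cam(c); S=Cam(optics.camera("scene")); T=Cam(optics.camera("top"))
red=([172,110,50],[8,255,255])
print(C.blob(*red)[:2])
big=lambda im,x,y,w,h,k:cv2.resize(im[y:y+h,x:x+w,::-1],None,fx=k,fy=k,interpolation=cv2.INTER_CUBIC)
cv2.imwrite("pics/c3.png",np.hstack([big(C.px,100,40,300,200,1.5),big(S.px,190,120,100,100,3)]))
E
```

```text
time: 4.95
ee_pos: [0.477, 0.0126, 0.2083]
eef_rot: [0.617, 0.688, -0.254, 0.286]
ft_force: [0.1, -0.3, -0.9]
width: 0.0351
grip_force: 15.0
(array([250.84407096, 231.0140056 ]), np.int32(2142))
```

View pics/c3.png

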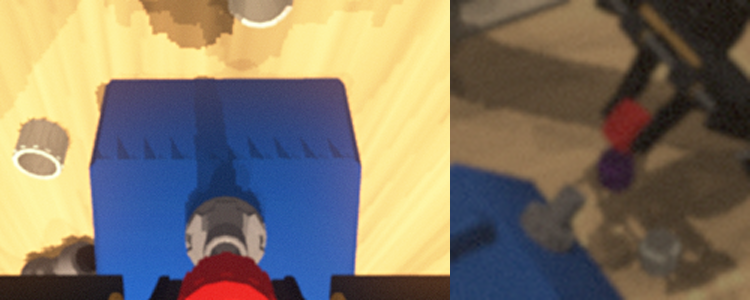

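The cap is off: it sits between the fingers, and the bare tube mouth shows at (228,235) in the left half. I'll set it down on free bench at about (0.43, 0.10).

```bash
python3 calc.py .43 .10 .15 6.3 0
```

```text
t 5.1 tcp [0.4763 0.0101 0.2067] w 0.0353 row [ 0.356 -0.122 -0.089] [-0.     0.375 -0.001] need rows 1.8551927152162637 4.208644292161725
```

```bash
python3 -m pendant '[[1,0.07,-0.02,-0.02,0,0.08,0],[1,0.14,-0.05,-0.04,0,0.16,0],[1,0.22,-0.08,-0.06,0,0.24,0],[1,0.3,-0.1,-0.08,0,0.32,0],[1,0.356,-0.122,-0.089,0,0.375,0],[1,0.356,-0.122,-0.089,0,0.375,0],[1,0.356,-0.122,-0.089,0,0.375,0]]'; python3 calc.py .43 .10 .034 6.3 0
```

```text
time: 5.98
ee_pos: [0.4301, 0.1001, 0.1505]
eef_rot: [0.668, 0.744, -0.0, 0.001]
ft_force: [-0.2, 0.2, -0.8]
width: 0.0355
grip_force: 15.0
t 5.97 tcp [0.4301 0.1001 0.1505] w 0.0355 row [ 0.001 -0.001  0.388] [ 0.001  0.001 -0.001] need rows 1.8640563173007154 0.01912473395166564
```

```bash
python3 -m pendant '[[1,0,0,0.1,0,0,0],[1,0,0,0.2,0,0,0],[1,0,0,0.3,0,0,0],[1,0,0,0.37,0,0,0],[1,0,0,0.388,0,0,0],[1,0,0,0.388,0,0,0],[1,0,0,0.388,0,0,0]]'; python3 -m pendant '[[1,0,0,0.01,0,0,0],[1,0,0,0.017,0,0,0],[1,0,0,0.017,0,0,0]]'; python3 -m pendant '[[1,0,0,0.01,0,0,0],[1,0,0,0.013,0,0,0],[1,0,0,0.013,0,0,0]]'
```

```text
time: 6.85
ee_pos: [0.4309, 0.1008, 0.0349]
eef_rot: [0.668, 0.744, 0.001, 0.001]
ft_force: [0.1, -0.7, -0.3]
width: 0.0353
grip_force: 15.0
time: 7.22
ee_pos: [0.4301, 0.1005, 0.0289]
eef_rot: [0.668, 0.744, 0.0, 0.001]
ft_force: [-0.2, 0.1, -0.0]
width: 0.0354
grip_force: 15.0
time: 7.6
ee_pos: [0.4301, 0.1006, 0.0249]
eef_rot: [0.668, 0.744, 0.0, 0.0]
ft_force: [0.3, 0.8, -0.1]
width: 0.0353
grip_force: 15.0
```

```bash
python3 -m pendant '[[1,0,0,0.006,0,0,0],[1,0,0,0.006,0,0,0],[1,0,0,0.006,0,0,0]]'; python3 -m pendant '[[1,0,0,0.006,0,0,0],[1,0,0,0.006,0,0,0],[1,0,0,0.006,0,0,0]]'
```

```text
time: 7.98
ee_pos: [0.4302, 0.1006, 0.0232]
eef_rot: [0.668, 0.744, 0.001, 0.001]
ft_force: [0.1, 0.1, 0.4]
width: 0.0353
grip_force: 15.0
time: 8.35
ee_pos: [0.4304, 0.1007, 0.0218]
eef_rot: [0.668, 0.744, 0.0, 0.001]
ft_force: [-2.0, -0.4, 8.8]
width: 0.0355
grip_force: 14.4
```

Contact came at TCP z ≈ 0.022 with 9 N, as predicted. I release the cap and retreat.

```bash
python3 -m pendant '[[0.5,0,0,-0.003,0,0,0],[0,0,0,-0.003,0,0,0],[-1,0,0,-0.003,0,0,0],[-1,0,0,-0.003,0,0,0]]'; python3 -m pendant '[[-1,0,0,-0.08,0,0,0],[-1,0,0,-0.2,0,0,0],[-1,0,0,-0.4,0,0,0],[-1,0,0,-0.6,0,0,0],[-1,0,0,-0.8,0,0,0],[-1,0,0,-0.8,0,0,0]]'; python3 - <<'E'
from h import *; from bench import r,optics
cs={n:optics.camera(n) for n in("top","scene","wrist")}
for n in cs: np.savez(n+"4.npz",**cs[n])
T,S,C=[Cam(cs[n]) for n in("top","scene","wrist")]
red=([172,110,50],[8,255,255])
P=T.proj((.43,.1,.034)).astype(int);p=S.proj((.43,.1,.034)).astype(int)
b=S.blob(*red,(p[0]-20,p[1]-20,p[0]+20,p[1]+20));w=C.blob(*red,(150,100,350,250));print(b[:2],w[:2],tri([S,C],[b[0],w[0]]))
print(r.read_state()["ee_pos"])
cv2.imwrite("pics/w4.png",C.px[:,:,::-1])
E
```

```text
time: 8.85
ee_pos: [0.4302, 0.1006, 0.0223]
eef_rot: [0.668, 0.744, 0.001, 0.001]
ft_force: [-0.6, 0.2, -0.3]
width: 0.0563
grip_force: 0.0
time: 9.6
ee_pos: [0.4317, 0.1011, 0.2662]
eef_rot: [0.668, 0.744, 0.002, 0.004]
ft_force: [-0.9, 0.1, -0.5]
width: 0.0868
grip_force: 0.0
(array([268.97761194, 180.7761194 ]), np.int32(134)) (array([250.70858896, 175.87730061]), np.int32(652)) (array([0.42942774, 0.09962396, 0.01826892]), [np.float64(0.00013496694259447048), np.float64(0.00013496694259442123)])
[0.42939869 0.10036373 0.26155511]
```

View pics/w4.png

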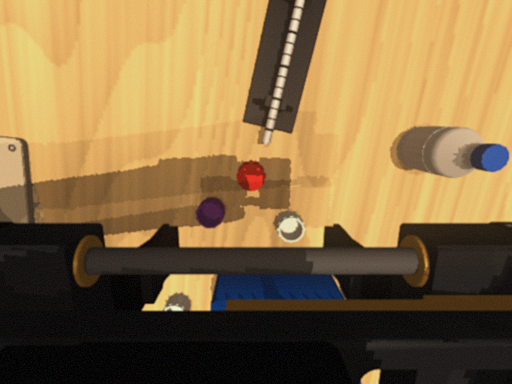

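The red cap stands free at (251,176); triangulated centre is (0.429, 0.100, 0.018). The rod tip is at (265,138) with the shaft running up to the right. Next I hover over the handle.

```bash
python3 calc.py .468 .36 .27 -6.6 0
```

```text
t 9.75 tcp [0.4294 0.1004 0.2616] w 0.0869 row [ 0.847  0.221 -0.028] [0.    0.    0.107] need rows 4.202014541763496 1.1954433667616278
```

```bash
python3 -m pendant '[[-1,0.15,0.05,-0.028,0,0,0.03],[-1,0.33,0.1,-0.028,0,0,0.06],[-1,0.5,0.15,-0.028,0,0,0.09],[-1,0.68,0.2,-0.028,0,0,0.107],[-1,0.847,0.221,-0.028,0,0,0.107],[-1,0.847,0.221,-0.028,0,0,0.107],[-1,0.847,0.221,-0.028,0,0,0.107]]'; python3 - <<'E'
from h import *; from bench import r,optics
cs={n:optics.camera(n) for n in("scene","wrist")}
for n in cs: np.savez(n+"5.npz",**cs[n])
C=Cam(cs["wrist"]);S=Cam(np.load("scene0.npz"));T=Cam(np.load("top0.npz"));V=Cam(np.load("wrist4.npz"))
cv2.imwrite("pics/w5.png",C.px[:,:,::-1])
s=r.read_state(); print(s["ee_pos"],s["joint_positions"].round(2))
y=C.blob([22,140,80],[35,255,255],(120,20,400,225)); A=axis(y[2]); print("handle",y[1],A)
o=C.blob([5,150,80],[17,255,255],(120,20,400,225)); print("collar",o[:2])
E
```

```text
time: 10.62
ee_pos: [0.4678, 0.3601, 0.2693]
eef_rot: [0.746, 0.665, -0.001, 0.0]
ft_force: [0.5, -0.1, -0.1]
width: 0.087
grip_force: 0.0
[0.46887487 0.35883991 0.27009627] [ 0.12  0.46 -1.15  1.46  0.42  1.49 -1.14]
handle 693 (array([251.19480519, 138.91919192]), array([-0.00523484,  0.9999863 ]), array([251.34632204, 109.97563842]), array([251.03220875, 169.97922898]))
collar (array([196.9478294 , 193.22467631]), np.int32(2626))
```

View pics/w5.png

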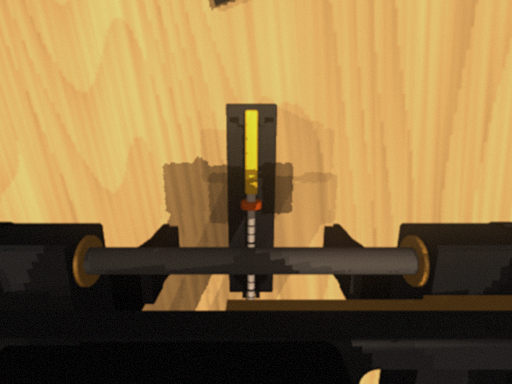

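The handle runs from (251,110) to (251,192), with the collar at (251,205). The rod lies straight along the image's vertical, so the tool yaw matches it.

```bash
python3 - <<'E'
from h import *
C=Cam(np.load("wrist5.npz"));S=Cam(np.load("scene0.npz"));V=Cam(np.load("wrist4.npz"))
T=Cam(np.load("top0.npz"))
o=C.blob([0,120,60],[14,255,255],(235,195,270,215)); print("collar",o[:2])
print("collar S,C",tri([S,C],[(338.0,155.3),o[0]]),"T,C",tri([T,C],[(133.4,213.2),o[0]]))
print("hend",tri([S,C],[(371.3,147.3),(251.3,110)]))
for p,z in [((251.3,110),.055),((251.0,170),.058),(o[0],.052)]: print(C.plane(p,z).round(4))
print("tip V",V.plane((265,141),.05).round(4), "tipT",T.plane((202.3,221.5),.05).round(4))
E
```

```text
collar (array([251.18518519, 204.92592593]), np.int32(216))
collar S,C (array([0.4640779 , 0.32600044, 0.05744868]), [np.float64(0.0002528675283812), np.float64(0.0002528675283811946)]) T,C (array([0.46415098, 0.32576157, 0.05593328]), [np.float64(9.194224324183489e-05), np.float64(9.194224324171335e-05)])
hend (array([0.47896598, 0.44410142, 0.05200792]), [np.float64(0.0010458123737799336), np.float64(0.0010458123737799173)])
[0.4782 0.4433 0.055 ]
[0.4694 0.3716 0.058 ]
[0.4641 0.3246 0.052 ]
tip V [0.4417 0.1502 0.05  ] tipT [0.4429 0.1464 0.05  ]
```

The points fit the rod as described: length 0.298, height about 0.05, collar and both ends consistent. The grip point is (0.4695, 0.370, 0.05). I grasp with a 10° lean so the later insertion needs less wrist tilt.

```bash
python3 calc.py .4695 .369 .045 -7.0 10
```

```text
t 10.72 tcp [0.4689 0.3588 0.2701] w 0.0871 row [ 0.035 -0.003  0.75 ] [ 0.001 -0.083  0.002] need rows 3.60522107755296 0.9292554078404107
```

```bash
python3 -m pendant '[[-1,0.035,-0.003,0.15,0,-0.083,0.002],[-1,0.035,-0.003,0.3,0,-0.083,0.002],[-1,0.035,-0.003,0.45,0,-0.083,0.002],[-1,0.035,-0.003,0.6,0,-0.083,0.002],[-1,0.035,-0.003,0.7,0,-0.083,0.002],[-1,0.035,-0.003,0.75,0,-0.083,0.002],[-1,0.035,-0.003,0.75,0,-0.083,0.002],[-1,0.035,-0.003,0.75,0,-0.083,0.002]]'; python3 calc.py .4695 .369 .045 -7.0 10;  python3 -m pendant '[[0.3,0,0,0,0,0,0],[1,0,0,0,0,0,0],[1,0,0,0,0,0,0],[1,0,0,0,0,0,0],[1,0,0,0,0,0,0],[1,0,0,0,0,0,0],[1,0,0,0,0,0,0]]' 40
```

```text
time: 11.72
ee_pos: [0.4696, 0.3712, 0.0472]
eef_rot: [0.746, 0.661, -0.063, 0.058]
ft_force: [0.2, 1.0, 0.5]
width: 0.0872
grip_force: 0.0
t 11.72 tcp [0.4696 0.3712 0.0472] w 0.0872 row [-0.006  0.     0.009] [ 0.002 -0.001  0.   ] need rows 0.050406630802339175 0.022398531120452984
time: 12.6
ee_pos: [0.4689, 0.3709, 0.0457]
eef_rot: [0.745, 0.661, -0.064, 0.058]
ft_force: [-0.1, -0.7, 0.0]
width: 0.0246
grip_force: 0.0
```

```bash
python3 -m pendant '[[1,0,0,0,0,0,0],[1,0,0,0,0,0,0],[1,0,0,0,0,0,0],[1,0,0,0,0,0,0]]' 40
```

```text
time: 13.1
ee_pos: [0.4689, 0.3709, 0.0458]
eef_rot: [0.745, 0.661, -0.064, 0.058]
ft_force: [0.1, -0.3, -0.6]
width: 0.0154
grip_force: 40.0
```

```bash
python3 calc.py .469 .371 .24 -7.0 10
```

```text
t 13.1 tcp [0.4689 0.3709 0.0458] w 0.0154 row [-0.111  0.001 -0.638] [ 0.001 -0.     0.001] need rows 3.1079711480795535 0.015432721481359381
```

```bash
python3 -m pendant '[[1,-0.01,0,-0.06,0,0,0],[1,-0.028,0,-0.16,0,0,0],[1,-0.052,0,-0.3,0,0,0],[1,-0.078,0,-0.45,0,0,0],[1,-0.1,0,-0.58,0,0,0],[1,-0.111,0,-0.638,0,0,0],[1,-0.111,0,-0.638,0,0,0]]'; python3 - <<'E'
from h import *; from bench import r,optics
cs={n:optics.camera(n) for n in("scene","top","wrist")}
for n in cs: np.savez(n+"6.npz",**cs[n])
S,T,C=[Cam(cs[n]) for n in("scene","top","wrist")]
s=r.read_state();A=R.from_quat(s["eef_rot"]).as_matrix();g=s["ee_pos"]-.005*A[:,2]
print(s["ee_pos"],s["grip_force"])
rx=-R.from_rotvec(A[:,1]*np.radians(10)).apply(A[:,0]); tip=g+rx*.225; print("rod x",rx,"exp tip",tip,"S",S.proj(tip),"T",T.proj(tip))
big=lambda c,X,k=5:cv2.resize(c.px[int(c.proj(X)[1])-40:int(c.proj(X)[1])+40,int(c.proj(X)[0])-40:int(c.proj(X)[0])+40,::-1],None,fx=k,fy=k,interpolation=cv2.INTER_CUBIC)
X=g+rx*.14
print("crop origins",(S.proj(X)).astype(int)-40,T.proj(X).astype(int)-40)
cv2.imwrite("pics/c6.png",np.hstack([big(S,X),big(T,X)]))
E
```

```text
time: 13.98
ee_pos: [0.4686, 0.3715, 0.2409]
eef_rot: [0.746, 0.661, -0.064, 0.058]
ft_force: [-0.0, -0.5, -2.3]
width: 0.0159
grip_force: 40.0
[0.46833165 0.37062117 0.23840194] 39.99214198440313
rod x [-1.19734743e-01 -9.92805465e-01  9.49147743e-04] exp tip [0.44149388 0.14810681 0.24353872] S [289.9517418  125.85494358] T [193.68877755 209.56676956]
crop origins [278  78] [115 165]
```

View pics/c6.png

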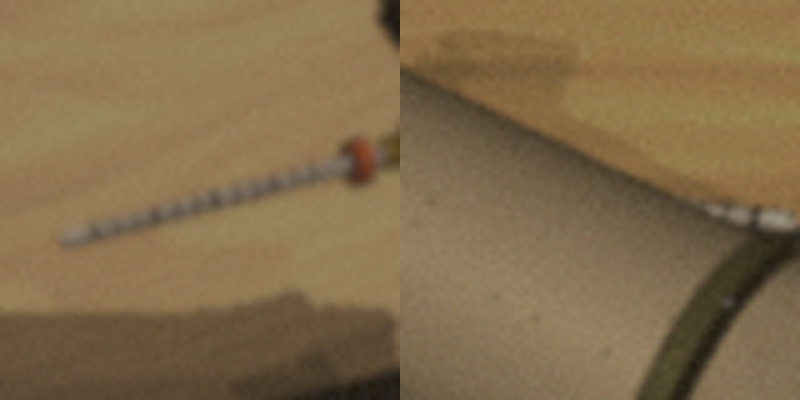

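The tip shows at scene pixel (290,126) against a predicted (289.95,125.85), so the rod sits in the gripper as modelled. Next I measure the bare tube mouth in the pictures already saved.

```bash
python3 - <<'E'
from h import *
W=Cam(np.load("w3.npz")); V=Cam(np.load("w2.npz"))
u=np.array([-.0776,.703,.707]);m=np.array([.4822,-.048,.149])
for nm,c in(("w3",W),("w2",V)):
  print(nm,"mouth",c.proj(m),"shoulder",c.proj(m-.05*u))
h=W.hsv
for y in range(168,216,4):
    row=["%d/%d/%d"%tuple(h[y,x]) for x in range(216,292,5)]; print(y,*row)
for n,p in(("scene4",None),("top4",None)):
    c=Cam(np.load(n+".npz")); a,b=c.proj(m),c.proj(m-.05*u); print(n,"mouth",a,"base",b)
    m2=cv2.inRange(c.hsv,np.array([0,0,40]),np.array([179,95,255])); x0,y0=(np.minimum(a,b)-14).astype(int)
    for y in range(y0,y0+36): print(y,x0,"".join("#" if m2[y,x] else ("b" if 100<c.hsv[y,x,0]<130 else ".") for x in range(x0,x0+48)))
E
```

```text
w3 mouth [249.74486542 209.66124979] shoulder [249.80428206 195.52703269]
w2 mouth [252.86194495 193.48349809] shoulder [252.79470637 183.46730098]
168 108/198/161 110/193/168 109/203/156 110/188/103 109/201/99 110/176/90 110/185/95 109/184/94 108/192/93 110/191/92 109/199/95 109/198/147 108/198/162 109/200/161 108/201/161 109/199/165
172 108/192/165 108/202/163 110/191/116 109/189/96 110/187/94 115/74/79 165/33/78 0/22/83 0/13/76 111/160/91 109/175/92 109/198/121 108/205/152 108/198/166 109/194/164 108/197/163
176 108/191/171 108/200/166 108/198/107 109/183/95 6/30/84 0/35/87 5/36/84 8/32/88 6/31/83 2/39/91 116/68/79 110/184/90 109/195/157 109/198/166 108/199/164 108/192/167
180 108/195/170 108/195/171 110/185/99 170/21/74 3/33/84 0/24/74 3/32/88 5/33/85 11/33/86 0/32/79 176/41/87 113/121/84 109/196/148 108/194/170 108/192/169 108/189/173
184 109/196/174 109/201/171 112/130/88 11/51/174 8/38/108 8/33/84 177/33/85 0/32/87 5/35/88 2/35/96 11/45/136 12/57/117 109/198/151 109/200/171 109/194/171 108/197/170
188 109/199/173 109/196/177 0/28/91 12/50/179 10/47/113 12/31/81 8/34/82 3/31/74
[... 4670 characters left out ...]
##bbbbbbbbbbbbbb
209 264 ............#.##b################bbbbbbbbbbbbbbb
210 264 ............#.###b#b#b#########bbbbbbbbbbbbbbbbb
211 264 ............###bbbbbbb######bbbbbbbbbbbbbbbbbbbb
212 264 ............#b#bbbbbbbbbbbbbbbbbbbbbbbbbbbbbbbbb
213 264 ............#bbbbbbbbbbbbbbbbbbbbbbbbbbbbbbbbbbb
214 264 ..............bbbbbbbbbbbbbbbbbbbbbbbbbbbbbbbbbb
215 264 ..............bbbbbbbbbbbbbbbbbbbbbbbbbbbbbbbbbb
216 264 .............#bbbbbbbbbbbbbbbbbbbbbbbbbbbbbbbbbb
217 264 .............###bbbbbbbbbbbbbbbbbbbbbbbbbbbbbbbb
218 264 .............###bbbbbbbbbbbbbbbbbbbbbbbbbbbbbbbb
219 264 .............##bbbbbbbbbbbbbbbbbbbbbbbbbbbbbbbbb
220 264 ..............#bbbbbbbbbbbbbbbbbbbbbbbbbbbbbbbbb
```

The mouth agrees with the earlier estimate to about 1 mm: m ≈ (0.483, −0.0487, 0.1497). I line the rod up 70 mm outside the mouth.

```bash
cat > rod.py <<'E'
import sys; from calc import *
yaw=6.3; dm=np.array([float(a) for a in sys.argv[2:5]] or [0,0,0]); m=np.array([.483,-.0487,.1497])+dm
M=pose(yaw,-35); d=np.array([-np.sin(np.radians(yaw)),np.cos(np.radians(yaw)),0]); u=(d+[0,0,1])/2**.5
def target(s): return m+(s+.05)*u+.005*M[:,2]   # s: stop face beyond mouth
def now():      # rod origin/direction in mouth frame from the measured tool pose
    s=r.read_state(); A=R.from_quat(s["eef_rot"]).as_matrix(); rx=-R.from_rotvec(A[:,1]*np.radians(10)).apply(A[:,0])
    o=s["ee_pos"]-.005*A[:,2]+.05*rx; G=np.column_stack([np.cross(M[:,1],u),M[:,1],u])
    print("rod o in tube(x,y,z)",(G.T@(o-m)).round(4),"tip",(G.T@(o+.175*rx-m)).round(4),"ang",np.degrees(np.arccos(np.clip(-rx@u,-1,1))).round(2),"ft",s["ft_force"].round(1),"grip",round(s["grip_force"],1)); return o,rx
if __name__=="__main__": now(); rows(target(float(sys.argv[1])),M)
E
python3 rod.py .245
```

```text
rod o in tube(x,y,z) [-0.1958  0.0202  0.3283] tip [-0.0752 -0.0197  0.2079] ang 46.54 ft [ 0.4  0.6 -0.8] grip 40.0
t 14.12 tcp [0.4683 0.3706 0.2384] w 0.0156 row [-0.752  0.055 -0.259] [ 0.025  0.374 -0.11 ] need rows 3.8272853668005316 4.378300043768723
```

```bash
python3 -m pendant '[[1,-0.1,0.01,-0.1,0,0.06,-0.015],[1,-0.22,0.015,-0.2,0.005,0.12,-0.03],[1,-0.35,0.025,-0.259,0.01,0.18,-0.05],[1,-0.48,0.035,-0.259,0.015,0.24,-0.07],[1,-0.62,0.045,-0.259,0.02,0.3,-0.09],[1,-0.752,0.055,-0.259,0.025,0.374,-0.11],[1,-0.752,0.055,-0.259,0.025,0.374,-0.11],[1,-0.752,0.055,-0.259,0.025,0.374,-0.11]]'; python3 rod.py .245; python3 rod.py .215; python3 -c "
from bench import r;print(r.read_state()['joint_positions'].round(2))"
```

```text
time: 15.12
ee_pos: [0.4611, 0.1561, 0.3544]
eef_rot: [0.639, 0.707, 0.203, -0.225]
ft_force: [-0.8, 0.2, -1.0]
width: 0.0156
grip_force: 40.0
rod o in tube(x,y,z) [0.0038 0.0003 0.2412] tip [ 0.0029 -0.0008  0.0662] ang 0.47 ft [-0.8  0.2 -1. ] grip 40.0
t 15.12 tcp [0.4611 0.1561 0.3544] w 0.0156 row [ 0.015 -0.002  0.011] [ 0.003 -0.002 -0.004] need rows 0.08883809332222382 0.05832891999993747
rod o in tube(x,y,z) [0.0038 0.0003 0.2412] tip [ 0.0029 -0.0008  0.0662] ang 0.47 ft [-0.8  0.2 -1. ] grip 40.0
t 15.12 tcp [0.4611 0.1561 0.3544] w 0.0156 row [-0.084 -0.002  0.028] [ 0.003 -0.002 -0.004] need rows 0.4252956866727609 0.05832891999993747
[ 1.32  0.16 -1.43  1.69 -0.46  1.45  0.06]
```

Joint 3 is near its limit (−1.43), so I watch it while moving closer.

```bash
python3 -m pendant '[[1,-0.06,-0.002,0.025,0.003,-0.002,-0.004],[1,-0.1,-0.002,0.03,0.003,-0.002,-0.004],[1,-0.1,-0.002,0.03,0.003,-0.002,-0.004],[1,-0.1,-0.002,0.03,0.003,-0.002,-0.004],[1,-0.1,-0.002,0.03,0.003,-0.002,-0.004]]'; python3 rod.py .205; python3 - <<'E'
from h import *; from rod import now,m,u; from bench import r,optics
cs={n:optics.camera(n) for n in("scene","top","wrist")}
for n in cs: np.savez(n+"7.npz",**cs[n])
S,T,C=[Cam(cs[n]) for n in("scene","top","wrist")]; print(r.read_state()['joint_positions'].round(2))
o,rx=now(); tip=o+.175*rx
for n,c in(("S",S),("T",T),("C",C)): print(n,"tip",c.proj(tip).round(1),"mouth",c.proj(m).round(1),"collar",c.proj(o).round(1))
big=lambda c,X,k=6,w=33:cv2.resize(c.px[int(c.proj(X)[1])-w:int(c.proj(X)[1])+w,int(c.proj(X)[0])-w:int(c.proj(X)[0])+w,::-1],None,fx=k,fy=k,interpolation=cv2.INTER_CUBIC)
print("org",S.proj(tip).astype(int)-33,T.proj(tip).astype(int)-33)
cv2.imwrite("pics/c7.png",np.hstack([big(S,tip),big(T,tip)]))
E
```

```text
time: 15.75
ee_pos: [0.4612, 0.1436, 0.3313]
eef_rot: [0.632, 0.715, 0.199, -0.224]
ft_force: [0.2, 0.0, -1.3]
width: 0.0154
grip_force: 40.0
rod o in tube(x,y,z) [-0.0034 -0.      0.2162] tip [-0.0029  0.0016  0.0412] ang 0.57 ft [ 0.2  0.  -1.3] grip 40.0
t 15.75 tcp [0.4612 0.1436 0.3313] w 0.0154 row [-0.039  0.001 -0.005] [-0.003  0.001  0.005] need rows 0.18708691355338236 0.06773883543255398
[ 1.29  0.2  -1.4   1.71 -0.41  1.42  0.08]
rod o in tube(x,y,z) [-3.100e-03 -1.000e-04  2.156e-01] tip [-0.0026  0.0014  0.0406] ang 0.51 ft [-0.4  0.5 -2.3] grip 40.0
S tip [241.4 173.2] mouth [231.7 184. ] collar [281.7 121.2]
T tip [267.2 197.8] mouth [279.2 199.1] collar [211.5 193.6]
C tip [251.7 471.6] mouth [249.7 498. ] collar [252.  323.3]
org [208 140] [234 164]
```

View pics/c7.png

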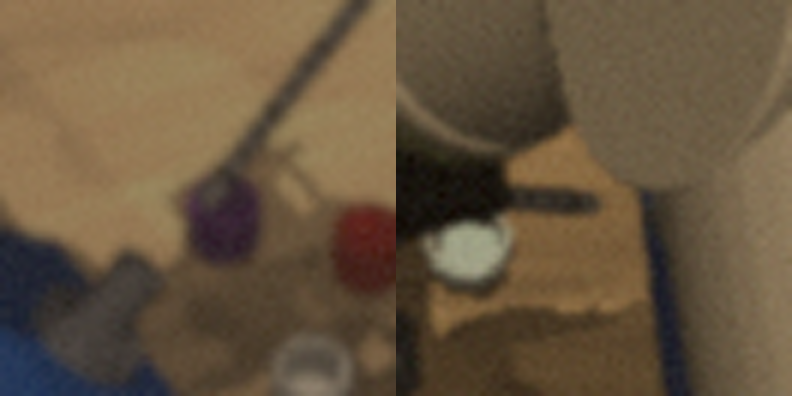

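The picture shows the rod tip at scene (242,172) and top (267.5,197.3), within 1 px of prediction. The tube mouth is at scene (231,185), and the rod's line passes 1.5–3 mm low, matching the modelled −2.6 mm. I'll correct that and creep in.

```bash
python3 -m pendant '[[1,-0.038,0.001,-0.005,-0.003,0.001,0.005],[1,-0.038,0.001,-0.005,-0.003,0.001,0.005],[1,-0.038,0.001,-0.005,-0.003,0.001,0.005]]'; python3 rod.py .185
```

```text
time: 16.27
ee_pos: [0.4629, 0.1324, 0.3257]
eef_rot: [0.637, 0.71, 0.201, -0.224]
ft_force: [0.6, 0.6, -2.1]
width: 0.0154
grip_force: 40.0
rod o in tube(x,y,z) [ 5.000e-04 -2.000e-04  2.041e-01] tip [ 0.0005 -0.0005  0.0291] ang 0.09 ft [ 0.6  0.6 -2.1] grip 40.0
t 16.27 tcp [0.4629 0.1324 0.3257] w 0.0154 row [-0.063  0.001  0.013] [ 0.    -0.    -0.001] need rows 0.3065076488317758 0.010667655361147412
```

```bash
python3 -m pendant '[[1,-0.032,0.001,0.006,0,0,0],[1,-0.063,0.001,0.012,0,0,0],[1,-0.09,0.001,0.017,0,0,0],[1,-0.115,0.001,0.021,0,0,0],[1,-0.14,0.001,0.026,0,0,0],[1,-0.161,0.001,0.03,0,0,0],[1,-0.161,0.001,0.03,0,0,0]]'; python3 rod.py .105
```

```text
time: 17.15
ee_pos: [0.4669, 0.0981, 0.2904]
eef_rot: [0.637, 0.71, 0.201, -0.224]
ft_force: [0.3, 0.8, -1.4]
width: 0.0158
grip_force: 40.0
rod o in tube(x,y,z) [-0.     -0.      0.1548] tip [-0.0001 -0.0003 -0.0202] ang 0.1 ft [ 0.3  0.8 -1.4] grip 40.0
t 17.15 tcp [0.4669 0.0981 0.2904] w 0.0158 row [-0.163  0.     0.029] [ 0.    -0.    -0.001] need rows 0.7961473047648021 0.010800870328303604
```

```bash
python3 -m pendant '[[1,-0.025,0,0.0045,0,0,0],[1,-0.05,0,0.009,0,0,0],[1,-0.075,0,0.0135,0,0,0],[1,-0.1,0,0.018,0,0,0],[1,-0.125,0,0.0225,0,0,0],[1,-0.15,0,0.027,0,0,0],[1,-0.163,0,0.029,0,0,0],[1,-0.163,0,0.029,0,0,0]]'; python3 rod.py .055
```

```text
time: 18.15
ee_pos: [0.4707, 0.0634, 0.2554]
eef_rot: [0.637, 0.71, 0.201, -0.224]
ft_force: [0.5, -0.0, -1.2]
width: 0.015
grip_force: 40.0
rod o in tube(x,y,z) [-1.000e-04 -0.000e+00  1.054e-01] tip [-0.0002 -0.0003 -0.0696] ang 0.08 ft [ 0.5 -0.  -1.2] grip 40.0
t 18.15 tcp [0.4707 0.0634 0.2554] w 0.015 row [-0.165  0.     0.029] [ 0.    -0.    -0.001] need rows 0.8057490622224611 0.009220963146167788
```

The tip is 70 mm in, past the shoulder, with no contact force, so it is inside the tube. I carry on.

```bash
python3 -m pendant '[[1,-0.025,0,0.0045,0,0,0],[1,-0.05,0,0.009,0,0,0],[1,-0.075,0,0.0135,0,0,0],[1,-0.1,0,0.018,0,0,0],[1,-0.125,0,0.0225,0,0,0],[1,-0.15,0,0.027,0,0,0],[1,-0.165,0,0.029,0,0,0],[1,-0.165,0,0.029,0,0,0]]'; python3 rod.py .015;
```

```text
time: 19.15
ee_pos: [0.4745, 0.028, 0.2198]
eef_rot: [0.637, 0.71, 0.201, -0.224]
ft_force: [1.2, 0.4, -0.9]
width: 0.0154
grip_force: 40.0
rod o in tube(x,y,z) [-0.0001 -0.0001  0.055 ] tip [-1.0e-04 -4.0e-04 -1.2e-01] ang 0.09 ft [ 1.2  0.4 -0.9] grip 40.0
t 19.15 tcp [0.4745 0.028  0.2198] w 0.0154 row [-0.131  0.     0.023] [ 0.    -0.    -0.001] need rows 0.6401765423973915 0.009685262919642376
```

```bash
python3 -m pendant '[[1,-0.025,0,0.0045,0,0,0],[1,-0.05,0,0.009,0,0,0],[1,-0.075,0,0.0135,0,0,0],[1,-0.1,0,0.018,0,0,0],[1,-0.12,0,0.021,0,0,0],[1,-0.131,0,0.023,0,0,0],[1,-0.131,0,0.023,0,0,0]]'; python3 rod.py .005; python3 -m pendant '[[1,-0.012,0,0.002,0,0,0],[1,-0.023,0,0.004,0,0,0],[1,-0.023,0,0.004,0,0,0]]'; python3 rod.py 0.002
```

```text
time: 20.02
ee_pos: [0.4775, 0.0, 0.1916]
eef_rot: [0.637, 0.71, 0.201, -0.224]
ft_force: [-0.0, 0.0, -1.4]
width: 0.0152
grip_force: 40.0
rod o in tube(x,y,z) [-0.0001 -0.0002  0.0152] tip [-1.000e-04 -4.000e-04 -1.598e-01] ang 0.08 ft [-0.   0.  -1.4] grip 40.0
t 20.02 tcp [0.4775 0.     0.1916] w 0.0152 row [-0.034  0.     0.006] [ 0.    -0.    -0.001] need rows 0.16313403505089402 0.009187715485125186
time: 20.4
ee_pos: [0.4781, -0.005, 0.1866]
eef_rot: [0.637, 0.71, 0.201, -0.224]
ft_force: [0.9, -0.2, -0.9]
width: 0.0158
grip_force: 40.0
rod o in tube(x,y,z) [-0.     -0.0002  0.0081] tip [-0.     -0.0004 -0.1669] ang 0.09 ft [ 0.9 -0.2 -0.9] grip 40.0
t 20.4 tcp [ 0.4781 -0.005   0.1866] w 0.0158 row [-0.02   0.     0.003] [ 0.    -0.    -0.001] need rows 0.09705819165542154 0.010103062569897051
```

```bash
python3 -m pendant '[[1,-0.007,0,0.001,0,0,0],[1,-0.013,0,0.002,0,0,0],[1,-0.013,0,0.002,0,0,0]]' | grep ft;  python3 -m pendant '[[1,-0.007,0,0.001,0,0,0],[1,-0.007,0,0.001,0,0,0]]'|grep ft; python3 rod.py 0
```

```text
ft_force: [-0.2, 1.3, -1.0]
ft_force: [-0.4, 0.8, 0.0]
rod o in tube(x,y,z) [ 0.     -0.0001  0.0024] tip [-0.     -0.0003 -0.1726] ang 0.06 ft [-0.4  0.8  0. ] grip 40.0
t 21.02 tcp [ 0.4786 -0.0091  0.1827] w 0.0154 row [-0.008  0.     0.001] [ 0.    -0.    -0.001] need rows 0.03808514674333986 0.007526962674744908
```

```bash
python3 -m pendant '[[1,-0.005,0,0.001,0,0,0],[1,-0.005,0,0.001,0,0,0]]'|grep ft; python3 rod.py 0;python3 -m pendant '[[1,-0.005,0,0.001,0,0,0],[1,-0.005,0,0.001,0,0,0]]'|grep ft; python3 rod.py 0
```

```text
ft_force: [-3.3, 3.8, 7.2]
rod o in tube(x,y,z) [-0.0003  0.      0.0023] tip [-0.0007  0.     -0.1727] ang 0.11 ft [-3.3  3.8  7.2] grip 40.0
t 21.27 tcp [ 0.4786 -0.0089  0.1824] w 0.0155 row [-0.008 -0.     0.001] [-0.    -0.001 -0.   ] need rows 0.03681930195158973 0.010564612128967124
ft_force: [-4.9, 6.7, 13.6]
rod o in tube(x,y,z) [-0.0007  0.0001  0.0022] tip [-0.0013  0.0003 -0.1728] ang 0.22 ft [-4.9  6.7 13.6] grip 40.0
t 21.52 tcp [ 0.4787 -0.0088  0.1822] w 0.0155 row [-0.008 -0.    -0.   ] [-0.    -0.002  0.001] need rows 0.03644963132247309 0.021233990428063964
```

The collar has stopped: 16 N and no further travel. I hold briefly, then draw the rod out.

```bash
python3 -m pendant '[[1,0,0,0,0,0,0],[1,0,0,0,0,0,0],[1,0,0,0,0,0,0],[1,0,0,0,0,0,0]]'|grep ft; python3 rod.py 0.1; python3 -m pendant '[[1,0.01,0,-0.001,0,0,0],[1,0.02,0,-0.003,0,0,0],[1,0.05,0,-0.008,0,0,0],[1,0.08,0,-0.014,0,0,0],[1,0.12,0,-0.021,0,0,0],[1,0.16,0,-0.028,0,0,0],[1,0.2,0,-0.035,0,0,0],[1,0.2,0,-0.035,0,0,0]]'; python3 rod.py .15
```

```text
ft_force: [-3.5, 6.5, 14.1]
rod o in tube(x,y,z) [-0.0007  0.0001  0.0022] tip [-0.0013  0.0003 -0.1728] ang 0.21 ft [-3.5  6.5 14.1] grip 40.0
t 22.02 tcp [ 0.4787 -0.0088  0.1822] w 0.0158 row [ 0.321  0.    -0.057] [-0.    -0.002  0.001] need rows 1.56446931093581 0.020645841351696368
time: 23.02
ee_pos: [0.4742, 0.0323, 0.2241]
eef_rot: [0.636, 0.71, 0.201, -0.223]
ft_force: [0.0, -0.4, -1.8]
width: 0.0158
grip_force: 40.0
rod o in tube(x,y,z) [-0.0001  0.0001  0.0611] tip [ 1.000e-04  2.000e-04 -1.139e-01] ang 0.06 ft [ 0.  -0.4 -1.8] grip 40.0
t 23.02 tcp [0.4742 0.0323 0.2241] w 0.0158 row [ 0.292 -0.    -0.052] [0. 0. 0.] need rows 1.422752537797343 0.006652914463250698
```

```bash
python3 -m pendant '[[1,0.05,0,-0.009,0,0,0],[1,0.1,0,-0.018,0,0,0],[1,0.15,0,-0.0265,0,0,0],[1,0.2,0,-0.035,0,0,0],[1,0.25,0,-0.044,0,0,0],[1,0.292,0,-0.052,0,0,0],[1,0.292,0,-0.052,0,0,0]]'|grep ft; python3 rod.py .22;
```

```text
ft_force: [0.3, -0.1, -1.3]
rod o in tube(x,y,z) [1.0e-04 2.0e-04 1.5e-01] tip [ 0.0003  0.0003 -0.025 ] ang 0.06 ft [ 0.3 -0.1 -1.3] grip 40.0
t 23.9 tcp [0.4674 0.0947 0.287 ] w 0.0155 row [ 0.23  -0.001 -0.041] [ 0.  0. -0.] need rows 1.12064388934133 0.007309112154569042
```

```bash
python3 -m pendant '[[1,0.05,0,-0.009,0,0,0],[1,0.1,0,-0.018,0,0,0],[1,0.15,0,-0.027,0,0,0],[1,0.2,0,-0.036,0,0,0],[1,0.23,0,-0.041,0,0,0],[1,0.23,0,-0.041,0,0,0],[1,0.23,0,-0.041,0,0,0]]'|grep ft; python3 rod.py .22; python3 calc.py .47 .20 .36 0 10
```

```text
ft_force: [-0.2, -0.4, -1.7]
rod o in tube(x,y,z) [0.0004 0.     0.2186] tip [ 0.0004 -0.0003  0.0436] ang 0.11 ft [-0.2 -0.4 -1.7] grip 40.0
t 24.77 tcp [0.462  0.1427 0.3358] w 0.0155 row [ 0.005 -0.     0.   ] [ 0.     0.    -0.001] need rows 0.023304891796070485 0.012134938076678536
t 24.77 tcp [0.462  0.1427 0.3358] w 0.0155 row [0.2   0.047 0.041] [-0.012 -0.374  0.051] need rows 1.0035307311753296 4.241344873074223
```

The rod is out, its tip 44 mm beyond the mouth. Now I level it.

```bash
python3 -m pendant '[[1,0.03,0.006,0.005,-0.002,-0.05,0.007],[1,0.06,0.012,0.01,-0.003,-0.11,0.014],[1,0.09,0.02,0.017,-0.005,-0.17,0.022],[1,0.13,0.03,0.025,-0.007,-0.23,0.03],[1,0.16,0.038,0.033,-0.009,-0.29,0.038],[1,0.19,0.045,0.039,-0.011,-0.35,0.046],[1,0.2,0.047,0.041,-0.012,-0.374,0.051],[1,0.2,0.047,0.041,-0.012,-0.374,0.051]]'; python3 -m pendant '[[1,0,0,0,0,0,0],[1,0,0,0,0,0,0],[1,0,0,0,0,0,0],[1,0,0,0,0,0,0],[1,0,0,0,0,0,0],[1,0,0,0,0,0,0]]'; python3 - <<'E'
from h import *; from rod import now; from bench import r,optics
o,rx=now(); s=r.read_state(); print("tip",o+.175*rx,"elev",np.degrees(np.arcsin(rx[2])),"grip pt",o-.05*rx,"jv",np.abs(s["joint_vel"]).max(),s["joint_positions"].round(2))
S=Cam(optics.camera("scene"));T=Cam(optics.camera("top"))
p=S.proj(o-.005*rx); print("collar pred",p,"seen",S.blob([5,120,70],[17,255,255],(int(p[0])-12,int(p[1])-12,int(p[0])+12,int(p[1])+12))[:2],"tip pred",S.proj(o+.175*rx))
p=S.proj((.43,.1,.018)).astype(int); print("cap pred",p,S.blob([172,110,50],[8,255,255],(p[0]-20,p[1]-20,p[0]+20,p[1]+20))[:2])
q=S.proj(o+.175*rx).astype(int);big=lambda c,x,y,w,h,k:cv2.resize(c.px[y:y+h,x:x+w,::-1],None,fx=k,fy=k)
# changes near rock, bottle, valve vs start
S0=Cam(np.load("scene0.npz"))
for n,X in(("rock",(.711,-.017,.04)),("bottle",(.649,.156,.07)),("valve",(.312,-.339,.03))):
    x,y=S.proj(X).astype(int); print(n,np.abs(S.px[y-15:y+15,x-15:x+15].astype(int)-S0.px[y-15:y+15,x-15:x+15]).mean().round(1))
E
```

```text
time: 25.78
ee_pos: [0.4695, 0.2019, 0.3596]
eef_rot: [0.703, 0.706, -0.061, 0.061]
ft_force: [0.4, -0.4, -1.3]
width: 0.0155
grip_force: 40.0
time: 26.52
ee_pos: [0.4699, 0.2006, 0.3604]
eef_rot: [0.704, 0.705, -0.061, 0.062]
ft_force: [0.1, -0.1, -1.0]
width: 0.0157
grip_force: 40.0
rod o in tube(x,y,z) [0.0108 0.009  0.2941] tip [ 0.1336 -0.0099  0.171 ] ang 45.26 ft [ 0.1 -0.1 -1. ] grip 40.0
tip [ 0.47025799 -0.02353757  0.36508153] elev -0.07372637657447281 grip pt [0.46992154 0.20146199 0.36537105] jv 0.002788032088965007 [ 0.43  0.3  -1.25  1.45  0.41  1.72 -0.78]
collar pred [302.55988506  95.99407417] seen (array([302.6119403 ,  95.43283582]), np.int32(67)) tip pred [235.91489602 119.12947358]
cap pred [269 180] (array([269.16901408, 180.40140845]), np.int32(142))
rock 5.4
bottle 4.1
valve 4.5
```

```bash
python3 -c "
from bench import r;print(r.close_job())"
```

```text
the job is handed in; nothing more can be done
None
```

The job is handed in at about 26.5 s, with no verdict shown: the cap stands on the bench, the rod was dipped to its collar stop at about 16 N and drawn out, and it is held level and still about 0.36 m up, with the cap still in place and no sign that the rock, bottle or valve moved.

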